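Swap the spacer blade for the taper gauge in a sprung feed guide

ROBOT

A 7-joint arm with a two-finger parallel gripper is mounted at the origin on the work surface. World frame = base frame: x ahead of the robot, y to its left, z up, the work surface at z = 0. Lengths are in m, angles in rad, forces in N, time in s.
With the tool pointing down it reaches from about 0.425 to 0.925 m from the base axis. Payload 6.8 kg.
Tool frame: the origin (TCP) lies midway between the tips of the shut fingers; the grasp point (between the pads) lies 19 mm behind it (grip_point_offset is the z of the grasp point in the tool frame, in m); z points along the fingers, y is the line along which they close (so a half turn about z gives the same grasp; the last joint's range is limited). The gripper opens to 85 mm and grips with 20 to 120 N. Pads are 22 mm wide; open, the fingers measure 114 mm over their backs; the gripper's body (76 mm by 85 mm) begins 54 mm behind the grasp point. The pads swing forward as they close: fully open they stand 13 mm farther back than shut.
Start: joints at [1.189, 0.477, 0.022, 1.555, -0.011, 1.109, -0.083], TCP at [0.183, -0.65, 0.194] pointing down, gripper open.
Joint ranges: [-2.96, 2.96], [-0.34, 2.1], [-1.41, 1.46], [0.24, 2.44], [-1.37, 4.51], [0.17, 1.92], [-2.96, 2.96]. Speed limits (rad/s): [2.39, 2.39, 3.14, 3.14, 3.14, 3.14, 3.14].

INTERFACE

Orientations are given as a rotation vector (axis times angle).
In Python, from bench import get_obs, grab_frame, calibration, hand_in, grip_point_offset gives the robot as it stands.
- The arm moves only by the shell command python3 -m pendant 'ROWS' [OPENING] [FORCE]. ROWS is a JSON object of lists of equal length, an entry for each row: "translation": the shift along the world's x, y, z in units of 25 mm (1.0 is 25 mm), a list of three; "delta_rot": the turn, a rotation vector about the world's x, y, z in units of 5 degrees (1.0 is 5 degrees), a list of three. In form: {"translation": [[dx, dy, dz], ...], "delta_rot": [[rx, ry, rz], ...]}. A call has 1 to 12 rows; each row is the pose to reach, as a shift and turn from the pose commanded when the call began; what a row does not reach only later rows make up. A row lasts 1/8 s, in which the tool goes at most 62.5 mm and 10.7 degrees, less where a joint would pass 70% of its speed; a pose out of reach is approached as far as the arm can. A call with a gripper value outside its range is refused whole. OPENING is the opening, from 0 (shut) to 1 (fully open), set as the call begins (- or left out, the last holds). The fingers move at their own pace and stop on an object; FORCE is the grip in N (left out, the last holds). Time passes only in rows, so rows that repeat a pose let the fingers close. It gives the time, the measured TCP pose, the force, the opening and the grip force at its end, in the units of the state.
- get_obs(): the state, without advancing time (a new reading comes with each control period).
- grab_frame(name): name is "scene" or "top" or "wrist"; returns (picture, depth): 400x640x3 uint8, red, green, blue; 400x640 float32, m along the optical axis (not along the pixel's ray), 0 where there is no reading.
- calibration(name): a dict with "K" (3x3 intrinsics, pixels), "k1" (the pictures are not rectified: a ray, as slopes to the right and down, at radius r is drawn at 1 + k1 r^2 times it, then the intrinsics apply), "rvec" (rotation vector, rad) and "tvec" (3), from world to camera coordinates, as OpenCV has them. Camera axes: x right, y down, z forward; pixel columns grow to the right and rows downward; lengths in m; the calibration is good to about 2 mm. A picture is of the moment at which its call begins: read the wrist's pose just before it. calibration takes no time and is no camera call; for the wrist camera it gives the pose at the moment of the call.
- hand_in(): hands the job in; it is judged then, once.
The state is a dict: "clock": time; "joints": joint angles; "qvel": joint speeds; "tau": joint torques, N m; "tcp_pos": TCP position; "orientation": TCP orientation; "contact_force": force on the tool from outside, world axes, zero at the start; "moment": the same for the moment, N m; "grip_width": finger opening in m; "gripper_force": force on a finger pad.
Only numpy, scipy, OpenCV 4.12 (cv2) and the standard library are available. Lean on these libraries where they do the work, as an engineer would, in place of code of your own. Each camera call takes 0.05 s, during which the arm holds its last target. There are 200 camera calls.

TASK

The spacer blade was left standing in the gap between the feed guide's two sprung plates: lift it out and hang it by its eye on the peg of the tool stand. Then take the taper gauge from its wooden block and slide it tip down, upright, into the gap until it drags snugly on both plates; go no deeper, so that they are only just eased apart and not wedged wide. Finish while still holding the gauge there in the gripper, and leave the tape roll, glue bottle, hammer and offcut where they are.

Things in the scene. Friction and masses are not known exactly. Their poses are not given: they have to be found in the camera images.
- guide: Grey feed guide fixed to the bench: base 130 x 125 x 20 mm. Origin under the middle of the base; z up; its x axis runs across the gap from the near plate to the far plate, its y axis along the gap. Behind each plate is a spring block 40 mm high. The base's top is 76 mm below the plate tops.
- near_plate: Upright steel plate of the guide, robot's side: 80 mm long (y), 10 thick, 75 high. Origin: middle of its gap face at plate-top level, 96 mm above the bench; axes as the guide's. The faces are parallel, the gap 4 to 6.5 mm, different each time; their top 8 mm flare out 3 mm. A spring holds it on a stop: it gives way (to -x) above 7 N, 2 mm per further newton, at most 10 mm.
- far_plate: The other plate, beyond the gap, the same mirrored: origin at the middle of its gap face at plate-top level, axes as the guide's; it gives way to +x. The gap lies between the two plates' origins along x. Touching one plate alone is felt as a light sideways push; once the gauge drags on both, the downward push rises quickly to about 5 to 9 N, and 15 mm deeper would spread the plates 2 mm in all.
- spacer: Loose spacer, 135 mm long, 0.17 kg, tip down and loose in the gap, collar on the plate tops. Origin: middle of the tip; z up, x through its thickness, y across its width. From the tip: blade 3 mm thick, 30 wide; collar 22 (x) by 50 (y), at 45 to 51 mm; eye plate 8 thick, 40 wide, 51 to 91 mm, with a 22 mm round hole along x centred at 71 mm; wooden handle 14 (x) by 30 (y), 91 to 135 mm.
- spacer_eye (a point): Centre of the spacer's eye (round hole, 22 mm in diameter, axis along the spacer's x); axes as the spacer's.
- gauge: Loose taper gauge, 125 mm long, 0.15 kg, no eye, tip down in the block's slot, collar on the block's top. Origin: middle of the tip; z up, x through its thickness, y across its width. From the tip: steel wedge 30 mm wide, 75 long, 2 thick at the tip growing evenly on both sides to 12; collar 24 (x) by 50 (y), 75 to 81 mm; wooden handle 14 (x) by 30 (y), 81 to 125 mm.
- block: Fixed wooden block that holds the gauge: 64 (x) by 84 (y) by 84 mm high, with a slot 14 mm (x) by 37 mm (y) open at the top, 81 mm deep. Origin under its middle.
- stand: Fixed wooden tool stand: foot 120 (x) by 110 (y) by 14 mm, origin under its middle, z up. On the foot, at x = +38 mm, a square post 18 by 24 mm, its top 150 mm above the bench. One round steel peg, 8 mm in diameter, comes out of the post towards the stand's -x side and rises 20 degrees towards its free tip.
- peg_tip (a point): Free tip of the stand's peg, on the peg's axis: at x = -31 mm, y = 0, z = 147 mm in the stand's frame.
- peg_root (a point): Where the peg's axis meets the post: at x = +30 mm, y = 0, z = 125 mm in the stand's frame. Peg tip and root are 65 mm apart.
- tape: Bystander: roll of paper tape lying flat, 90 mm across, 25 mm high. Origin at the centre of its underside.
- glue: Bystander: white glue bottle with an orange cap, 52 mm across, 130 mm high. Origin at the centre of its underside.
- hammer: Bystander: hammer lying on the bench, about 0.3 m long. Origin under its middle.
- offcut: Bystander: dark wooden offcut 110 x 60 x 30 mm. Origin at the centre of its underside.
Things that resemble listed ones, but are neither listed nor needed, are in the scene too. What is shaped like the stand but green or red is not meant.

How it is judged:
By the outcome, as a careful person would: the job done as asked, in the order asked, and still so for the second after the job is handed in, while the arm keeps its last pose, push and grip.
It also fails if it takes over 58 s, if anything falls off the work surface, if the arm or the gripper's body presses on something with over 40 N, if the wrist force passes 120 N, or if a joint passes its speed limit or range.

## Working session

There is one attempt and no reset: what is moved stays moved. The work goes in short steps, Python scripts to look and compute and a shell command to move; the robot and the scene stay as the last step left them, time stands still between calls to the robot, and variables do not carry over. Pictures are saved under pics/ and viewed, at most 10 in all, crops included, and the job is handed in when it is done.

```bash
mkdir -p pics; ls
cat > h.py <<'E'
import numpy as np, cv2
from bench import get_obs, grab_frame, calibration, hand_in, grip_point_offset
def snap(name,fn=None):
    c=calibration(name); im,d=grab_frame(name)
    if fn:
        cv2.imwrite('pics/'+fn+'.png',im[:,:,::-1])
    np.savez('/tmp/'+(fn or name)+'.npz',im=im,d=d,**{k:np.array(v) for k,v in c.items()})
    return im,d,c
def world(d,c):
    "all pixels -> world points HxWx3"
    K=np.array(c['K'],float);h,w=d.shape
    u,v=np.meshgrid(np.arange(w),np.arange(h))
    p=np.stack([u.ravel(),v.ravel()],1).astype(np.float64)[:,None]
    n=cv2.undistortPoints(p,K,np.array([float(c['k1']),0,0,0]))[:,0]
    X=np.c_[n,np.ones(len(n))]*d.reshape(-1,1)
    R=cv2.Rodrigues(np.array(c['rvec'],float))[0]
    W=(X-np.array(c['tvec'],float).ravel())@R
    W[d.ravel()<=0]=np.nan
    return W.reshape(h,w,3)
E
python3 - <<'E'
from h import *
print(get_obs(),grip_point_offset)
for n in('scene','top'):
    im,d,c=snap(n,n); W=world(d,c); np.save('/tmp/W_'+n,W); print(n,np.nanmin(W,(0,1)),np.nanmax(W,(0,1)))
E
```

```text
pics
{'clock': 0.0, 'joints': array([ 1.18890564,  0.47782174,  0.0223524 ,  1.55646169, -0.01149177,
        1.1092747 , -0.08311435]), 'qvel': array([-1.19890842e-03, -3.18847278e-04, -3.30633682e-04, -1.35727452e-03,
       -1.72328807e-03, -1.21874998e-03,  6.69254101e-05]), 'tau': array([ 4.33099049e-04, -5.96450830e+01,  1.60815116e+00, -2.81195426e+01,
        1.24241039e-02,  9.47232504e-03, -1.76482956e-06]), 'tcp_pos': array([ 0.18230055, -0.64923214,  0.19310719]), 'orientation': array([-3.11042492e+00, -4.28481973e-01,  6.26329512e-04]), 'contact_force': array([ 0.18867021, -0.8840817 ,  0.30453115]), 'moment': array([ 0.0262502 ,  0.00646955, -0.00201866]), 'gripper_force': 0.0, 'grip_width': 0.08546070426951127} -0.0187
scene [-1.26715318 -1.17165209 -0.7719527 ] [1.54923719 1.63885425 0.71289363]
top [-0.44143868 -1.94033678 -0.7799154 ] [1.77731421 1.62559026 0.82283143]
```

View pics/scene.png

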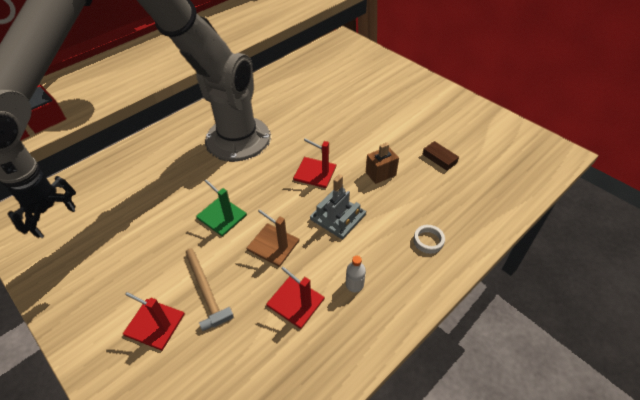

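View pics/top.png

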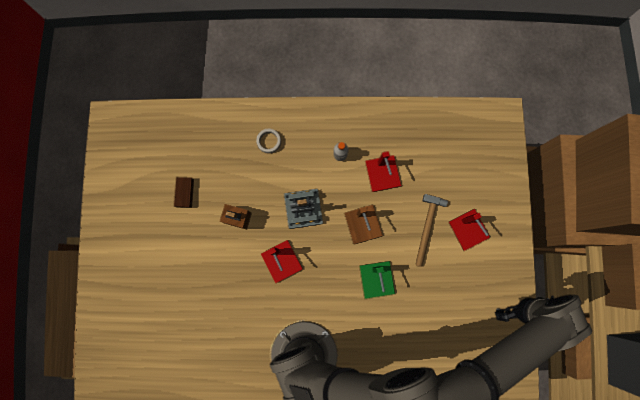

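The scene picture shows the guide with the spacer at (338,207), the block with the gauge at (382,163) and the wooden stand at (273,240). In the top picture they are at (304,208), (237,215) and (365,224). The pegs point towards the robot.

Run:
```python
from h import *
Wt=np.load('/tmp/W_top.npy');Ws=np.load('/tmp/W_scene.npy')
boxes={'guide':(304,208,30),'block':(237,215,24),'stand':(365,224,26)}
for n,(u,v,r) in boxes.items():
    P=Wt[v-r:v+r,u-r:u+r].reshape(-1,3); c=Wt[v,u]
    Q=Ws.reshape(-1,3)
    print(n,'centre px',c.round(3))
    for lab,A in(('top',P),('scene',Q[np.hypot(*(Q[:,:2]-c[:2]).T)<.1])):
        for lo,hi in((.006,.03),(.03,.07),(.07,.09),(.09,.11),(.11,.135),(.135,.16),(.16,.25)):
            B=A[(A[:,2]>lo)&(A[:,2]<hi)]
            if len(B)>4:
                m=cv2.minAreaRect((B[:,:2]*1000).astype(np.float32))
                print(lab,lo,hi,len(B),np.round(m[0]),np.round(m[1]),round(m[2],1),'zmed',np.median(B[:,2]).round(3), 'zmax',B[:,2].max().round(3))
ims=np.load('/tmp/scene.npz')['im'];imt=np.load('/tmp/top.npz')['im']
a=cv2.resize(imt[165:255,205:405],(800,360),interpolation=cv2.INTER_CUBIC)
b=cv2.resize(ims[130:280,230:430],(800,600),interpolation=cv2.INTER_CUBIC)[:,:]
cv2.imwrite('pics/crop1.png',cv2.resize(np.vstack([a,b]),(500,600))[:,:,::-1])
```

```text
guide centre px [ 0.51  -0.004  0.095]
top 0.006 0.03 671 [521.   0.] [219. 214.] 2.1 zmed 0.019 zmax 0.029
top 0.03 0.07 426 [519.   2.] [110.  90.] 8.1 zmed 0.058 zmax 0.07
top 0.07 0.09 23 [520.   2.] [27. 79.] 8.4 zmed 0.082 zmax 0.09
top 0.09 0.11 112 [519.   2.] [27. 80.] 8.3 zmed 0.098 zmax 0.109
top 0.11 0.135 9 [518.  -4.] [12. 38.] 27.3 zmed 0.113 zmax 0.127
top 0.135 0.16 16 [518.  -2.] [ 9. 38.] 6.1 zmed 0.147 zmax 0.158
top 0.16 0.25 47 [521.  -2.] [14. 28.] 7.0 zmed 0.185 zmax 0.19
scene 0.006 0.03 688 [518. -17.] [177. 157.] 23.2 zmed 0.021 zmax 0.03
scene 0.03 0.07 640 [522.   4.] [113.  94.] 7.4 zmed 0.057 zmax 0.07
scene 0.07 0.09 98 [525.   3.] [27. 85.] 2.5 zmed 0.081 zmax 0.09
scene 0.09 0.11 155 [523.   4.] [28. 82.] 7.2 zmed 0.099 zmax 0.109
scene 0.11 0.135 58 [523.  -3.] [10. 42.] 11.8 zmed 0.118 zmax 0.135
scene 0.135 0.16 48 [526.  -4.] [37. 14.] 77.5 zmed 0.148 zmax 0.159
scene 0.16 0.25 96 [524.  -2.] [16. 32.] 3.5 zmed 0.181 zmax 0.191
block centre px [0.487 0.227 0.097]
top 0.006 0.03 110 [500. 248.] [175. 174.] 1.3 zmed 0.008 zmax 0.03
top 0.03 0.07 47
[... 836 characters left out ...]
.028
top 0.03 0.07 8 [ 491. -198.] [18.  8.] 57.4 zmed 0.052 zmax 0.065
top 0.07 0.09 5 [ 492. -198.] [20.  9.] 58.5 zmed 0.076 zmax 0.087
top 0.11 0.135 20 [ 488. -207.] [43. 16.] 44.9 zmed 0.129 zmax 0.134
top 0.135 0.16 75 [ 469. -216.] [79. 25.] 21.1 zmed 0.147 zmax 0.156
scene 0.006 0.03 1127 [ 462. -224.] [182. 181.] 44.7 zmed 0.015 zmax 0.029
scene 0.03 0.07 78 [ 507. -206.] [28. 17.] 70.1 zmed 0.049 zmax 0.07
scene 0.07 0.09 41 [ 507. -206.] [28. 14.] 68.8 zmed 0.081 zmax 0.089
scene 0.09 0.11 39 [ 507. -208.] [26. 16.] 61.6 zmed 0.1 zmax 0.11
scene 0.11 0.135 59 [ 494. -211.] [39. 26.] 28.8 zmed 0.124 zmax 0.135
scene 0.135 0.16 132 [ 471. -212.] [82. 25.] 13.0 zmed 0.147 zmax 0.157
```

View pics/crop1.png

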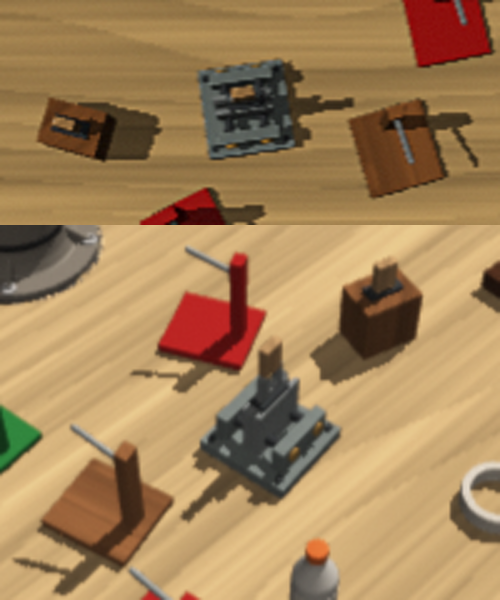

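The crop confirms the layout. Guide yaw is about +8°, gauge x axis about -15°, and the stand's yaw about +17° with the peg tip on the robot's side. I'm moving above the spacer for a close look.

```bash
python3 -m pendant '{"translation":[[0,1,2],[1,3,4.3],[2,5,5.5],[3.2,7.5,5.5],[4.5,10,5.5],[5.7,12,5.5],[7,14,5.5],[8,16,5.5],[9,18,5.5],[10.3,20,5.5],[11.5,22,5.5],[12.4,24,5.5]],"delta_rot":[[0,0,1],[0,0,2],[0,0,3.5],[0,0,5],[0,0,6.5],[0,0,8],[0,0,9.5],[0,0,11],[0,0,12.5],[0,0,14],[0,0,15],[0,0,16]]}' 1 60
python3 - <<'E'
from h import *
o=get_obs();print(o['tcp_pos'],o['orientation'],o['joints'])
im,d,c=snap('wrist','w1')
E
```

```text
clock: 1.6
tcp_pos: [0.4932, -0.048, 0.3314]
orientation: [-2.105, -2.332, -0.0]
contact_force: [0.4, -1.1, -0.2]
grip_width: 0.0854
gripper_force: 0.0
[ 0.49315589 -0.04800449  0.33142408] [-2.10506481e+00 -2.33193236e+00 -6.80044403e-05] [ 0.54438936  0.1158227  -0.62127935  1.7503118   0.06983595  1.29760594
  0.00958974]
```

View pics/w1.png

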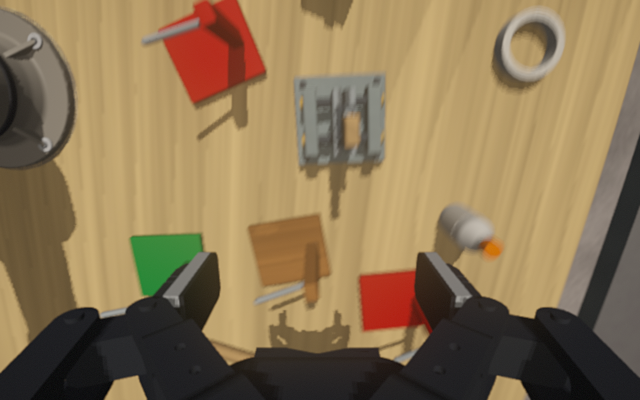

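The wrist picture shows the guide at (340,120) with the spacer handle at (352,130). The wooden stand's foot is at (290,250), its post at (312,275) and the peg tip at (258,299).

```bash
cat > meas.py <<'E'
from h import *
def load(fn):
    z=np.load('/tmp/'+fn+'.npz'); return z['im'],z['d'],world(z['d'],z)
def rect(W,box,lo,hi):
    u0,u1,v0,v1=box; B=W[v0:v1,u0:u1].reshape(-1,3); B=B[(B[:,2]>lo)&(B[:,2]<hi)]
    m=cv2.minAreaRect((B[:,:2]*1000).astype(np.float32))
    print(lo,hi,len(B),np.round(m[0],1),np.round(m[1],1),round(m[2],1),'z',np.percentile(B[:,2],[5,50,95]).round(4)); return B
E
python3 - <<'E'
from meas import *
im,d,W=load('w1')
g=(285,395,65,175)
for lo,hi in((.012,.028),(.05,.07),(.088,.1),(.1,.11),(.115,.135),(.178,.195)): rect(W,g,lo,hi)
s=(240,340,205,312)
print('stand')
for lo,hi in((.010,.018),(.12,.17)): rect(W,s,lo,hi)
# peg: grey pixels
u0,u1,v0,v1=s
I=im[v0:v1,u0:u1].astype(int);w=W[v0:v1,u0:u1]
m=(w[...,2]>.118)&(abs(I[...,0]-I[...,2])<25)
B=w[m];print(len(B))
l=cv2.fitLine((B*1000).astype(np.float32),cv2.DIST_HUBER,0,.01,.01).ravel();print(l)
t=(B*1000-l[3:])@l[:3];print(l[3:]+l[:3]*t.min(),l[3:]+l[:3]*t.max())
E
```

```text
0.012 0.028 3622 [521.3   4. ] [131.  126.3] 8.3 z [0.0185 0.0201 0.0226]
0.05 0.07 2396 [521.1   4. ] [112.7  90.6] 8.0 z [0.0511 0.0597 0.0614]
0.088 0.1 552 [520.6   3.8] [26.7 80.4] 8.0 z [0.0899 0.0957 0.0975]
0.1 0.11 326 [521.1  -0.7] [21.8 50.1] 7.0 z [0.1013 0.1026 0.1042]
0.115 0.135 8 [517.5  -0.9] [ 0.4 39.4] 7.6 z [0.1223 0.1241 0.1321]
0.178 0.195 470 [521.6  -0.7] [13.9 30. ] 6.9 z [0.1844 0.1863 0.1875]
stand
0.01 0.018 3888 [ 463.  -212.6] [118.4 110.8] 15.8 z [0.0121 0.0137 0.0152]
0.12 0.17 749 [ 468.3 -211.1] [81.5 25.8] 15.5 z [0.1264 0.1444 0.1507]
198
[ 8.9978880e-01  2.6696724e-01 -3.4512132e-01  4.6038126e+02
 -2.1092163e+02  1.3909000e+02]
[ 434.41035793 -218.62719349  149.05134593] [ 488.78629657 -202.49385848  128.19501164]
```

```bash
python3 -m pendant '{"translation":[[1.14,1.97,0],[1.14,1.97,-2],[1.14,1.97,-4],[1.14,1.97,-5.5],[1.14,1.97,-6.5],[1.14,1.97,-7.26],[1.14,1.97,-7.26],[1.14,1.97,-7.26]],"delta_rot":[[0,0,0.24],[0,0,0.24],[0,0,0.24],[0,0,0.24],[0,0,0.24],[0,0,0.24],[0,0,0.24],[0,0,0.24]]}' 0.6 60
python3 -m pendant '{"translation":[[0,0,0],[0,0,0],[0,0,0],[0,0,0],[0,0,0],[0,0,0]],"delta_rot":[[0,0,0],[0,0,0],[0,0,0],[0,0,0],[0,0,0],[0,0,0]]}' 0 60
```

```text
clock: 2.65
tcp_pos: [0.5214, -0.0007, 0.1508]
orientation: [2.084, 2.35, 0.001]
contact_force: [0.5, -0.1, -0.0]
grip_width: 0.0513
gripper_force: 0.0
clock: 3.4
tcp_pos: [0.521, -0.0006, 0.1501]
orientation: [-2.084, -2.351, 0.0]
contact_force: [-0.3, -0.2, -0.8]
grip_width: -0.0004
gripper_force: 0.0
```

```bash
python3 -m pendant '{"translation":[[0,0,0]],"delta_rot":[[0,0,0]]}'
python3 - <<'E'
from h import *
o=get_obs();print(o['tcp_pos'],o['grip_width'],o['gripper_force'])
im,d,c=snap('wrist','w2');im2,d2,c2=snap('scene','s2')
a=cv2.resize(im2[130:280,230:430],(533,400))
cv2.imwrite('pics/both2.png',cv2.resize(np.hstack([im,a]),(800,273))[:,:,::-1])
E
```

```text
clock: 3.52
tcp_pos: [0.521, -0.0006, 0.1501]
orientation: [-2.084, -2.351, 0.0]
contact_force: [-0.4, -0.1, 0.4]
grip_width: -0.0001
gripper_force: 0.0
[ 0.52101877 -0.00061388  0.15008038] -5.0208476213522586e-05 0.0
```

View pics/both2.png

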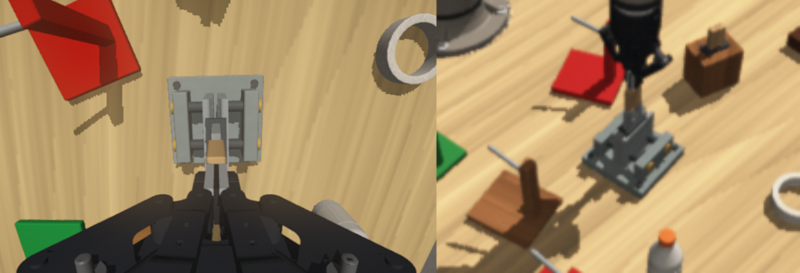

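The wrist view shows the closed fingers at about (215,190), with the wooden handle ahead of or below them at (217,150). I'll check where the handle is now.

Run:
```python
from meas import *
for fn in('s2','w2'):
    im,d,W=load(fn)
    I=im.astype(int); wood=(I[...,0]-I[...,2]>40)
    m=wood&(abs(W[...,0]-.521)<.035)&(abs(W[...,1])<.045)&(W[...,2]>.11)
    vs,us=np.nonzero(m); B=W[m]
    print(fn,len(B), us.min(),us.max(),vs.min(),vs.max()) if len(B) else print(fn,0)
    print(np.percentile(B,[2,25,50,75,98],axis=0).round(4))
    m=(abs(W[...,0]-.521)<.06)&(abs(W[...,1])<.06)&(W[...,2]>.14)&~wood
    print('nonwood',np.percentile(W[m],[1,10,50],axis=0).round(3))
im,d,W=load('w2')
for v in range(190,395,20): print(v,[tuple((W[v,u]*1000).round().astype(int)) if d[v,u]>0 else None for u in (300,317,335)])
```

```text
s2 129 324 362 43 190
[[ 0.4927 -0.0311  0.1468]
 [ 0.5173 -0.0131  0.1753]
 [ 0.5276  0.0075  0.2433]
 [ 0.544   0.0223  0.3987]
 [ 0.5557  0.042   0.5735]]
nonwood [[ 0.464 -0.059  0.179]
 [ 0.485 -0.051  0.285]
 [ 0.532 -0.025  0.516]]
w2 1233 194 440 205 358
[[ 0.4894 -0.0022  0.1466]
 [ 0.5153  0.0111  0.1675]
 [ 0.5196  0.0136  0.1848]
 [ 0.524   0.0143  0.1939]
 [ 0.5527  0.016   0.2543]]
nonwood [[ 0.464 -0.011  0.2  ]
 [ 0.479  0.001  0.237]
 [ 0.521  0.012  0.263]]
190 [(np.int64(508), np.int64(10), np.int64(96)), (np.int64(520), np.int64(19), np.int64(128)), (np.int64(540), np.int64(-5), np.int64(21))]
210 [(np.int64(510), np.int64(-6), np.int64(95)), (np.int64(520), np.int64(14), np.int64(155)), (np.int64(540), np.int64(-16), np.int64(53))]
230 [(np.int64(511), np.int64(-21), np.int64(97)), (np.int64(520), np.int64(14), np.int64(186)), (np.int64(546), np.int64(-47), np.int64(18))]
250 [(np.int64(513), np.int64(6), np.int64(193)), (np.int64(520), np.int64(12), np.int64(203)), (np.int64(529), np.int64(9), np.int64(196))]
270 [(np.int64(514), np.int64(11), np.int64(221)), (n
[... 245 characters left out ...]
(515), np.int64(17), np.int64(254)), (np.int64(522), np.int64(-3), np.int64(224)), (np.int64(524), np.int64(18), np.int64(253))]
330 [(np.int64(516), np.int64(13), np.int64(257)), (np.int64(543), np.int64(-180), np.int64(0)), (np.int64(524), np.int64(17), np.int64(261))]
350 [(np.int64(516), np.int64(10), np.int64(261)), (np.int64(547), np.int64(-208), np.int64(1)), (np.int64(525), np.int64(11), np.int64(260))]
370 [(np.int64(516), np.int64(12), np.int64(269)), (np.int64(520), np.int64(11), np.int64(268)), (np.int64(525), np.int64(11), np.int64(268))]
390 [(np.int64(517), np.int64(12), np.int64(275)), (np.int64(520), np.int64(12), np.int64(274)), (np.int64(524), np.int64(12), np.int64(274))]
```

Run:
```python
from meas import *
im,d,W=load('s2'); a=cv2.resize(im[130:230,290:390],(500,500),interpolation=cv2.INTER_CUBIC)
im,d,W2=load('w2'); b=cv2.resize(im[180:400,200:440],(300,275))
b=np.vstack([b,np.zeros((225,300,3),np.uint8)])
cv2.imwrite('pics/z2.png',np.hstack([a,b])[:,:,::-1])
for v in range(150,192,3): print(v,[tuple((W[v,u]*1000).round().astype(int).tolist()) for u in (330,334,338,342,346,350)])
```

```text
150 [(523, -34, 316), (535, -32, 323), (545, -27, 327), (553, -20, 327), (557, -10, 324), (560, 3, 317)]
153 [(513, -24, 292), (516, -12, 286), (528, -9, 292), (540, -7, 299), (554, -6, 308), (556, 7, 301)]
156 [(505, -17, 271), (517, -13, 277), (537, -18, 294), (543, -9, 291), (554, -5, 297), (563, 0, 300)]
159 [(496, -7, 246), (521, -17, 271), (537, -18, 282), (542, -8, 280), (555, -7, 288), (563, 0, 288)]
162 [(500, -12, 241), (521, -16, 258), (534, -14, 267), (543, -8, 268), (368, 199, 1), (564, 0, 278)]
165 [(351, 136, 18), (517, -13, 242), (535, -15, 257), (532, 4, 241), (542, 9, 245), (569, -5, 274)]
168 [(363, 125, 19), (518, -13, 231), (531, -11, 239), (539, -3, 239), (559, -9, 258), (568, -2, 260)]
171 [(369, 118, 14), (512, -7, 210), (529, -8, 223), (532, 5, 216), (559, -8, 245), (410, 175, 4)]
174 [(378, 110, 12), (516, -11, 203), (528, -7, 210), (534, 3, 208), (409, 157, 1), (415, 171, -5)]
177 [(392, 96, 18), (389, 119, -1), (531, -10, 202), (526, 12, 183), (422, 143, 6), (428, 157, 0)]
180 [(391, 97, 2), (522, -16, 187), (531, -9, 189), (528, 10, 173), (427, 138, -2), (440, 144, 5)]
183 [(402, 87, 3), (521, -15, 173), (530, -8, 175), (526, 13, 155), (438, 127, 1), (449, 135, 3)]
186 [(409, 80, -1), (521, -15, 160), (528, -5, 158), (522, 18, 136), (450, 114, 6), (457, 127, 1)]
189 [(421, 68, 3), (522, -16, 149), (528, -5, 146), (523, 17, 124), (456, 109, -1), (465, 118, -1)]
```

View pics/z2.png

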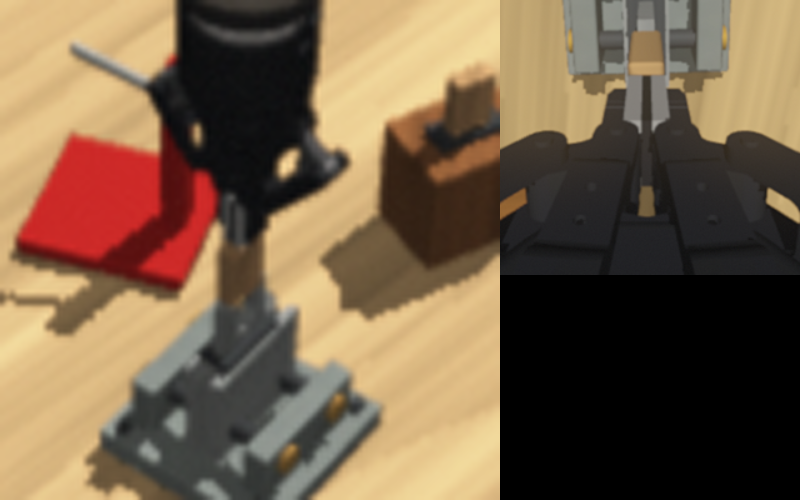

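The shut fingertips stop at z ≈ 0.19, just above the handle top at 0.186. The real tips are therefore about 40 mm behind the reported TCP. I'll reopen, go about 43 mm lower and grip again.

```bash
python3 -m pendant '{"translation":[[0,0,0],[0,0,0],[0,0,0],[0,0,0],[0,0,-0.6],[0,0,-1.2],[0,0,-1.72],[0,0,-1.72]],"delta_rot":[[0,0,0],[0,0,0],[0,0,0],[0,0,0],[0,0,0],[0,0,0],[0,0,0],[0,0,0]]}' 0.6 60
python3 -m pendant '{"translation":[[0,0,0],[0,0,0],[0,0,0],[0,0,0],[0,0,0],[0,0,0]],"delta_rot":[[0,0,0],[0,0,0],[0,0,0],[0,0,0],[0,0,0],[0,0,0]]}' 0 60
```

```text
clock: 4.62
tcp_pos: [0.5198, -0.0006, 0.1055]
orientation: [-2.082, -2.349, 0.003]
contact_force: [0.1, -0.2, 0.1]
grip_width: 0.0513
gripper_force: 0.0
clock: 5.38
tcp_pos: [0.5216, -0.0006, 0.1076]
orientation: [2.083, 2.35, 0.001]
contact_force: [0.1, -0.6, 5.3]
grip_width: 0.0138
gripper_force: 58.8
```

```bash
python3 -m pendant '{"translation":[[0,0,0.6],[0,0,1.4],[0,0,2.4],[0,0,3.6],[-0.7,-1.4,4],[-1.7,-3.4,4],[-2.7,-5.4,4],[-3.7,-7.4,4],[-4.5,-9.08,3.8],[-4.5,-9.08,3.6],[-4.5,-9.08,3.6],[-4.5,-9.08,3.6]],"delta_rot":[[0,0,0],[0,0,0],[0,0,0],[0,0,0],[0,0,0.3],[0,0,0.6],[0,0,0.9],[0,0,1.2],[0,0,1.5],[0,0,1.8],[0,0,1.8],[0,0,1.8]]}'
python3 - <<'E'
from h import *
o=get_obs();print(o['tcp_pos'],o['orientation'])
w,dw,c=snap('wrist','w3');s,ds,c=snap('scene','s3')
a=cv2.resize(s[160:280,200:320],(500,500),interpolation=cv2.INTER_CUBIC)
b=cv2.resize(w,(300,188)); b=np.vstack([b,np.zeros((312,300,3),np.uint8)])
cv2.imwrite('pics/v3.png',np.hstack([a,b])[:,:,::-1])
E
```

```text
clock: 6.88
tcp_pos: [0.4092, -0.2262, 0.1974]
orientation: [-1.89, -2.509, -0.001]
contact_force: [-1.6, -1.1, -1.2]
grip_width: 0.0134
gripper_force: 58.9
[ 0.40923273 -0.22618868  0.19738283] [-1.89041473e+00 -2.50913880e+00 -8.92617530e-04]
```

View pics/v3.png

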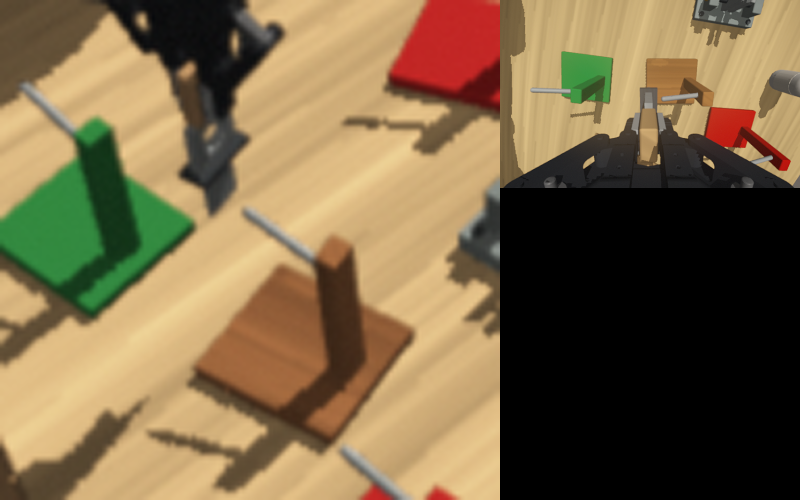

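The scene crop shows the spacer held at (210,140) with its eye plate facing the brown stand's peg tip at (245,210). I'll check tilt and height numerically.

Run:
```python
from meas import *
Rz=np.array([[np.cos(np.radians(16)),np.sin(np.radians(16))],[-np.sin(np.radians(16)),np.cos(np.radians(16))]])
O=np.array([.463,-.2122])
for fn in('s3','w3'):
    im,d,W=load(fn); L=W.copy(); L[...,:2]=(W[...,:2]-O)@Rz.T   # stand frame
    m=(abs(L[...,0]+.056)<.03)&(abs(L[...,1])<.04)&(L[...,2]>.12)&(L[...,2]<.28)
    print(fn,m.sum())
    P=L[m]
    for z in np.arange(.13,.235,.008):
        B=P[abs(P[:,2]-z)<.004]
        if len(B)>3: print(round(z,3),len(B),'x',(np.percentile(B[:,0],[3,50,97])*1000).round(1),'y',(np.percentile(B[:,1],[3,50,97])*1000).round(1))
    # peg
    I=im.astype(int)
    m=(L[...,0]>-.034)&(L[...,0]<.024)&(abs(L[...,1])<.012)&(L[...,2]>.118)&(L[...,2]<.16)
    B=L[m]; print('peg',len(B))
    if len(B)>10:
        for x in(-.03,-.02,-.01,0,.01,.02):
            C=B[abs(B[:,0]-x)<.005]
            if len(C): print(x,len(C),'y',(np.percentile(C[:,1],[5,50,95])*1000).round(1),'z',(np.percentile(C[:,2],[5,50,95])*1000).round(1),'axis z expected',147-(x*1000+31)*.3607)
```

```text
s3 392
0.146 16 x [-54.3 -52.9 -27.1] y [-13.4   1.4  14.8]
0.154 21 x [-56.  -53.  -27.9] y [-14.1  -2.9  16. ]
0.162 15 x [-56.2 -53.3 -52.3] y [-13.8  -1.7  11.1]
0.17 11 x [-54.1 -52.6 -50.7] y [-11.7   0.2  13.6]
0.186 13 x [-62.  -46.2 -44.1] y [-23.6 -12.   22.8]
0.194 72 x [-62.9 -49.3 -42.6] y [-24.2  -4.8  23.5]
0.202 35 x [-57.8 -51.6 -49.7] y [-21.2  -0.6  19.5]
0.21 22 x [-57.4 -52.5 -48.3] y [-19.3   8.7  18.7]
0.218 13 x [-59.6 -51.5 -48.8] y [-20.2 -16.2  18.9]
0.226 10 x [-55.7 -50.8 -50. ] y [-18.1 -11.8  -2.9]
0.234 15 x [-57.3 -55.3 -48.6] y [-21.2 -14.4  -8.4]
peg 58
-0.03 10 y [-4.9 -2.6  1.4] z [147.5 150.2 153. ] axis z expected 146.6393
-0.02 10 y [-5.2 -4.  -0.1] z [143.2 147.8 151.8] axis z expected 143.0323
-0.01 10 y [-5.5 -2.7  1.3] z [138.9 144.7 148.3] axis z expected 139.4253
0 10 y [-5.2 -2.3  1.3] z [136.4 140.6 144.3] axis z expected 135.8183
0.01 12 y [-6.5 -3.2  0.4] z [134.4 137.4 139. ] axis z expected 132.2113
0.02 6 y [-4.9 -3.6  1.4] z [130.6 133.4 133.9] axis z expected 128.6043
w3 9315
0.146 81 x [-35.5 -29.9 -26.1] y [-4.9  0.4  2.5]
0.15
[... 154 characters left out ...]
57 x [-58.6 -55.1 -51.2] y [20.7 21.  21.2]
0.21 66 x [-58.8 -55.6 -51.4] y [20.7 21.  21.4]
0.218 75 x [-58.6 -54.5 -51. ] y [20.6 21.  21.3]
0.226 84 x [-58.8 -55.  -51.2] y [20.6 21.  21.3]
0.234 314 x [-60.8 -55.  -48.3] y [13.5 17.2 21.1]
peg 698
-0.03 129 y [-4.3 -0.3  2.3] z [146.7 149.6 151.9] axis z expected 146.6393
-0.02 126 y [-3.7 -0.1  2.2] z [143.3 146.3 148.9] axis z expected 143.0323
-0.01 126 y [-3.6 -0.1  2.2] z [139.6 142.4 144.9] axis z expected 139.4253
0 113 y [-4.  -0.2  2.1] z [135.9 139.2 141.3] axis z expected 135.8183
0.01 108 y [-3.6 -0.2  2.1] z [132.4 135.5 137.5] axis z expected 132.2113
0.02 96 y [-4.  -0.3  2. ] z [128.8 132.  134.2] axis z expected 128.6043
```

Run:
```python
from meas import *
im,d,W=load('w3'); r=np.radians(16);R=np.array([[np.cos(r),np.sin(r)],[-np.sin(r),np.cos(r)]])
L=W.copy();L[...,:2]=(W[...,:2]-[.463,-.2122])@R.T
m=(abs(L[...,0]+.055)<.01)&(abs(L[...,1]-.023)<.002)&(L[...,2]>.18)&(L[...,2]<.206)
print(np.percentile(L[m][:,2],[5,25,50,75,95]))
m=(abs(L[...,0]+.055)<.005)&(abs(L[...,1]-.019)<.0025)&(L[...,2]>.206)&(L[...,2]<.25)
print(np.percentile(L[m][:,2],[1,50,85,95,99]))
# pole/eye plate top
# target
tcp=np.array([.409,-.2278])   # commanded
for x,yz in((-56,-.0019),(-45,0),(0,0)): print(x, R.T@np.array([0,-.0019]), R.T@np.array([(x+55)/1000,-.0019])/.025)
```

```text
[0.19115216 0.19183943 0.19236862 0.19294232 0.20161856]
[0.20718191 0.23161475 0.23985219 0.24660729 0.24917487]
-56 [ 0.00052371 -0.0018264 ] [-0.01750203 -0.08408138]
-45 [ 0.00052371 -0.0018264 ] [0.40545312 0.03719905]
0 [ 0.00052371 -0.0018264 ] [2.13572417 0.53334629]
```

```bash
python3 -m pendant '{"translation":[[0.02,-0.07,-0.8],[0.02,-0.07,-1.6],[0.02,-0.07,-2.27],[0.02,-0.07,-2.27],[0.4,0.04,-2.41],[0.79,0.15,-2.56],[1.17,0.26,-2.7],[1.56,0.37,-2.85],[1.56,0.37,-2.85],[1.56,0.37,-2.85]],"delta_rot":[[0,0,0],[0,0,0],[0,0,0],[0,0,0],[0,0,0],[0,0,0],[0,0,0],[0,0,0],[0,0,0],[0,0,0]]}'
python3 - <<'E'
from h import *
snap('wrist','w4')
from meas import *
im,d,W=load('w4'); r=np.radians(16);R=np.array([[np.cos(r),np.sin(r)],[-np.sin(r),np.cos(r)]])
L=W.copy();L[...,:2]=(W[...,:2]-[.463,-.2122])@R.T
m=(abs(L[...,0]+.015)<.02)&(L[...,1]>.01)&(L[...,1]<.03)&(L[...,2]>.145)&(L[...,2]<.18)
print('plate edge',np.percentile(L[m],[5,50,95],axis=0))
m=(abs(L[...,0]+.015)<.015)&(abs(L[...,1]-.021)<.004)&(L[...,2]>.1)&(L[...,2]<.14)
print('collar',np.percentile(L[m],[5,50,95],axis=0))
s,ds,c=snap('scene','s4')
cv2.imwrite('pics/s4.png',cv2.resize(s[170:270,230:330],(500,500),interpolation=cv2.INTER_CUBIC)[:,:,::-1])
E
```

```text
clock: 8.22
tcp_pos: [0.4473, -0.2184, 0.1258]
orientation: [-1.893, -2.507, 0.0]
contact_force: [0.2, -0.5, -1.3]
grip_width: 0.0135
gripper_force: 58.9
plate edge [[-0.02729997  0.01042377  0.15133543]
 [-0.01620254  0.0133035   0.16937158]
 [-0.0047369   0.01811116  0.17923717]]
collar [[-0.02555654  0.01772226  0.11525405]
 [-0.01626252  0.01984836  0.12064888]
 [-0.00645315  0.02309837  0.13616045]]
```

View pics/s4.png

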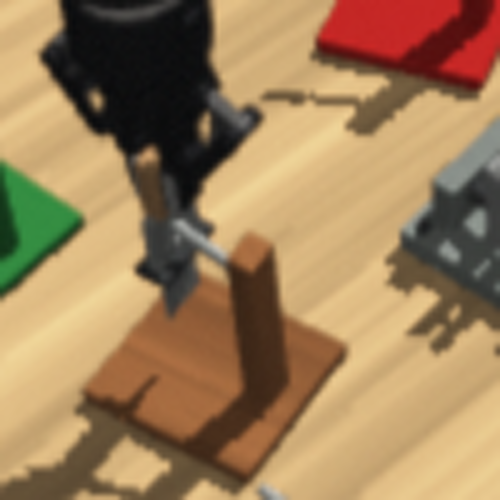

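The peg is through the eye and the forces are near zero. I'll go a little further along and lower it onto the peg.

```bash
python3 -m pendant '{"translation":[[0.2,0.06,-0.07],[0.38,0.11,-0.14],[0.38,0.11,-0.25],[0.38,0.11,-0.35],[0.38,0.11,-0.40],[0.38,0.11,-0.40],[0.38,0.11,-0.40]],"delta_rot":[[0,0,0],[0,0,0],[0,0,0],[0,0,0],[0,0,0],[0,0,0],[0,0,0]]}'
```

```text
clock: 9.2
tcp_pos: [0.4575, -0.2157, 0.1167]
orientation: [1.893, 2.506, 0.0]
contact_force: [-1.3, 1.0, 5.5]
grip_width: 0.0133
gripper_force: 60.3
```

```bash
python3 -m pendant '{"translation":[[0,0,0],[0,0,0],[0,0,0],[0,0,0],[0,0,0.5],[0,0,1.2],[0,0,2],[0,0,3],[0,0,4],[0,0,5],[0,0,5]],"delta_rot":[[0,0,0],[0,0,0],[0,0,0],[0,0,0],[0,0,0],[0,0,0],[0,0,0],[0,0,0],[0,0,0],[0,0,0],[0,0,0]]}' 0.35
python3 - <<'E'
from h import *
s,ds,c=snap('scene','s5')
cv2.imwrite('pics/s5.png',cv2.resize(s[170:270,230:330],(400,400),interpolation=cv2.INTER_CUBIC)[:,:,::-1])
E
```

```text
clock: 10.58
tcp_pos: [0.4587, -0.216, 0.2439]
orientation: [1.89, 2.503, 0.002]
contact_force: [-0.6, 0.1, -0.9]
grip_width: 0.03
gripper_force: 0.0
```

View pics/s5.png

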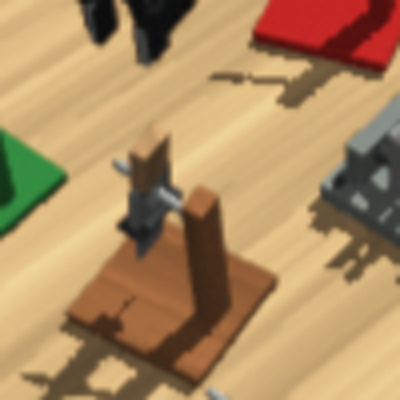

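The spacer hangs on the peg, with its eye plate around the peg at (150,180). On the way to the gauge I'll look closely at the empty gap.

```bash
python3 -m pendant '{"translation":[[0.5,1.5,0],[1,3.5,0],[1.6,5.5,0],[2.54,7.84,-0.8],[2.54,7.84,-2],[2.54,7.84,-2.8],[2.54,7.84,-2.8],[2.54,7.84,-2.8]],"delta_rot":[[0,0,-0.4],[0,0,-0.8],[0,0,-1.2],[0,0,-1.6],[0,0,-1.6],[0,0,-1.6],[0,0,-1.6],[0,0,-1.6]]}' 0.6
python3 - <<'E'
from h import *
snap('wrist','w6')
from meas import *
im,d,W=load('w6')
G=(0,640,0,260)
m=(abs(W[...,0]-.521)<.08)&(abs(W[...,1]-.004)<.08)
W[~m]=np.nan
for lo,hi in((.015,.025),(.05,.07),(.092,.1)): rect(W,G,lo,hi)
# gap profile in guide frame
r=np.radians(8.1);R=np.array([[np.cos(r),np.sin(r)],[-np.sin(r),np.cos(r)]])
L=W.copy();L[...,:2]=(W[...,:2]-[.521,.004])@R.T
m=(L[...,2]>.0925)&(L[...,2]<.1)
for y in(-.03,-.02,-.01,0,.01,.02,.03):
    x=L[m&(abs(L[...,1]-y)<.005)][:,0]*1000
    n=x[x<0];p=x[x>0]
    if len(n)and len(p): print(y,np.percentile(n,[2,98]).round(1),np.percentile(p,[2,98]).round(1))
E
```

```text
clock: 11.62
tcp_pos: [0.5207, -0.0197, 0.1713]
orientation: [2.064, 2.369, 0.0]
contact_force: [-0.6, -0.1, -0.3]
grip_width: 0.0511
gripper_force: 0.0
0.015 0.025 6955 [521.    4.1] [130.7 125.3] 8.1 z [0.0188 0.0201 0.0216]
0.05 0.07 5266 [521.1   3.8] [112.6  90.2] 8.3 z [0.051  0.0597 0.0611]
0.092 0.1 2339 [520.7   3.6] [26.8 79.9] 8.1 z [0.0931 0.096  0.0972]
-0.03 [-13.2  -5.1] [ 4.6 12.6]
-0.02 [-13.1  -5.1] [ 4.3 12.5]
-0.01 [-13.6  -5. ] [ 4.6 12.5]
0 [-13.5  -4.9] [ 4.5 12.3]
0.01 [-13.4  -4.8] [ 4.5 13. ]
0.02 [-13.2  -4.8] [ 4.5 12.9]
0.03 [-13.1  -5.4] [ 4.5 12.8]
```

```bash
python3 -m pendant '{"translation":[[-0.2,0.8,0.8],[-0.4,2.5,1.4],[-0.8,4.5,1.4],[-1.1,6.5,1.4],[-1.36,8,1.4],[-1.36,8,1],[-1.36,8,1],[-1.36,8,1]],"delta_rot":[[0,0,-0.8],[0,0,-1.6],[0,0,-2.6],[0,0,-3.6],[0,0,-4.66],[0,0,-4.66],[0,0,-4.66],[0,0,-4.66]]}' 0.6
python3 - <<'E'
from h import *
snap('wrist','w7')
from meas import *
im,d,W=load('w7')
m=(abs(W[...,0]-.487)<.06)&(abs(W[...,1]-.242)<.06)
W[~m]=np.nan
G=(0,640,0,400)
for lo,hi in((.08,.0868),(.0875,.094),(.128,.142)): rect(W,G,lo,hi)
E
```

```text
clock: 12.68
tcp_pos: [0.4871, 0.1789, 0.1961]
orientation: [2.501, 1.901, -0.0]
contact_force: [-0.2, 0.0, -0.3]
grip_width: 0.0511
gripper_force: 0.0
0.08 0.0868 5684 [488.3 243.3] [84.1 64.2] 74.4 z [0.0829 0.0841 0.0853]
0.0875 0.094 844 [488.  243.2] [50.2 23.6] 74.1 z [0.089  0.0901 0.0913]
0.128 0.142 854 [488.3 243. ] [30.3 14.1] 74.7 z [0.1321 0.1338 0.1351]
```

```bash
python3 -m pendant '{"translation":[[0.05,1.5,0],[0.05,2.51,-0.5],[0.05,2.51,-2],[0.05,2.51,-3.5],[0.05,2.51,-4.6],[0.05,2.51,-5.2],[0.05,2.51,-5.47],[0.05,2.51,-5.47],[0.05,2.51,-5.47]],"delta_rot":[[0,0,0],[0,0,0],[0,0,0],[0,0,0],[0,0,0],[0,0,0],[0,0,0],[0,0,0],[0,0,0]]}' 0.6
python3 -m pendant '{"translation":[[0,0,0],[0,0,0],[0,0,0],[0,0,0],[0,0,0],[0,0,0]],"delta_rot":[[0,0,0],[0,0,0],[0,0,0],[0,0,0],[0,0,0],[0,0,0]]}' 0 80
```

```text
clock: 13.85
tcp_pos: [0.4885, 0.2435, 0.0601]
orientation: [2.499, 1.903, 0.003]
contact_force: [0.3, -0.8, -0.5]
grip_width: 0.051
gripper_force: 0.0
clock: 14.6
tcp_pos: [0.4882, 0.2432, 0.0596]
orientation: [2.499, 1.903, 0.001]
contact_force: [-0.1, -1.8, 5.7]
grip_width: 0.0132
gripper_force: 78.3
```

```bash
python3 -m pendant '{"translation":[[0,0,1],[0,0,2.2],[0,0,3.6],[0.2,-0.5,4.4],[0.5,-2.5,4.6],[0.8,-4.5,4.6],[1.1,-6.5,4.6],[1.3,-8.5,4.6],[1.3,-9.57,4.6],[1.3,-9.57,4.6],[1.3,-9.57,4.6],[1.3,-9.57,4.6]],"delta_rot":[[0,0,0],[0,0,0],[0,0,0],[0,0,0],[0,0,1],[0,0,2],[0,0,3],[0,0,4],[0,0,4.7],[0,0,4.7],[0,0,4.7],[0,0,4.7]]}'
python3 - <<'E'
from h import *
o=get_obs();print(o['tcp_pos'],o['orientation'],o['contact_force'])
snap('wrist','w8')
from meas import *
im,d,W=load('w8')
r=np.radians(8.1);R=np.array([[np.cos(r),np.sin(r)],[-np.sin(r),np.cos(r)]])
L=W.copy();L[...,:2]=(W[...,:2]-[.521,.004])@R.T
m=(abs(L[...,0])<.02)&(abs(L[...,1])<.035)&(L[...,2]>.115)&(L[...,2]<.23)
P=L[m]*1000
for z in range(120,216,6):
    B=P[abs(P[:,2]-z)<3]
    if len(B)>5: print(z,len(B),'x',np.percentile(B[:,0],[3,50,97]).round(1),'y',np.percentile(B[:,1],[3,50,97]).round(1))
m=(L[...,2]>.0925)&(L[...,2]<.1)&(abs(L[...,0])<.02)
for y in(.02,.03):
    x=L[m&(abs(L[...,1]-y)<.006)][:,0]*1000
    print(y,np.percentile(x[x<0],[2,98]),np.percentile(x[x>0],[2,98]))
E
```

```text
clock: 16.1
tcp_pos: [0.5201, 0.0055, 0.1741]
orientation: [-2.057, -2.374, -0.001]
contact_force: [0.3, -0.2, -0.7]
grip_width: 0.0126
gripper_force: 78.3
[0.52012719 0.00545272 0.17408323] [-2.05661660e+00 -2.37431267e+00 -6.41488485e-04] [ 0.32563771 -0.21539488 -0.71075155]
126 7 x [-1.1  0.2  0.9] y [15.8 16.1 16.4]
132 8 x [-1.2 -0.1  1.4] y [16.  16.1 16.3]
138 13 x [-1.8  0.2  1.6] y [15.9 16.1 16.4]
144 18 x [-2.1 -0.1  2.2] y [14.9 16.  16.5]
150 21 x [-2.6 -0.4  2.4] y [15.9 16.1 16.3]
156 26 x [-2.9  0.2  2.8] y [15.8 16.1 16.5]
162 19 x [-3.1 -0.4  2.9] y [15.9 16.2 16.4]
198 90 x [-11.2   0.2  11.3] y [25.8 26.1 26.4]
204 1401 x [-11.4  -0.3  11.2] y [11.1 20.2 26.2]
210 109 x [-6.6  0.2  6.5] y [15.4 16.4 16.8]
0.02 [-13.29506878  -5.34812786] [ 4.26223214 12.88284694]
0.03 [-13.17029712  -5.30003147] [ 4.1948784  12.81242372]
```

```bash
cat > f.py <<'E'
from h import *
o=get_obs();r=np.radians(8.1);f=o['contact_force'];p=o['tcp_pos']-[.521,.004,0]
c,s=np.cos(r),np.sin(r)
print('guide frame: x %.2f y %.2f tipz %.1f mm  F'%((c*p[0]+s*p[1])*1e3,(-s*p[0]+c*p[1])*1e3,(p[2]-.05)*1e3),np.round([c*f[0]+s*f[1],-s*f[0]+c*f[1],f[2]],2),'M',np.round(o['moment'],2))
E
python3 f.py; python3 -m pendant '{"translation":[[-0.02,0,-0.5],[-0.02,0,-1],[-0.02,0,-1.4],[-0.02,0,-1.7],[-0.02,0,-1.9],[-0.02,0,-2],[-0.02,0,-2],[-0.02,0,-2]],"delta_rot":[[0,0,0],[0,0,0],[0,0,0],[0,0,0],[0,0,0],[0,0,0],[0,0,0],[0,0,0]]}' >/dev/null; python3 f.py
```

```text
guide frame: x -0.64 y 1.43 tipz 124.1 mm  F [-0.6  -0.   -1.58] M [-0.02 -0.02 -0.08]
guide frame: x -1.00 y 0.05 tipz 74.4 mm  F [-0.16 -1.14 -0.77] M [-0.   -0.03  0.02]
```

```bash
Z='{"translation":[[0,0,-0.06],[0,0,-0.12],[0,0,-0.12],[0,0,-0.12]],"delta_rot":[[0,0,0],[0,0,0],[0,0,0],[0,0,0]]}'; true
python3 -m pendant '{"translation":[[0,0,-0.06],[0,0,-0.12],[0,0,-0.12],[0,0,-0.12]],"delta_rot":[[0,0,0],[0,0,0],[0,0,0],[0,0,0]]}' >/dev/null; python3 f.py
python3 -m pendant '{"translation":[[0,0,-0.06],[0,0,-0.12],[0,0,-0.12],[0,0,-0.12]],"delta_rot":[[0,0,0],[0,0,0],[0,0,0],[0,0,0]]}' >/dev/null; python3 f.py
```

```text
guide frame: x -1.18 y 0.07 tipz 71.1 mm  F [ 0.44 -0.57 -1.41] M [0.   0.   0.07]
guide frame: x -1.20 y 0.07 tipz 68.1 mm  F [ 0.31 -0.62 -1.52] M [-0.   -0.01 -0.01]
```

```bash
python3 -m pendant '{"translation":[[0,0,-0.06],[0,0,-0.1],[0,0,-0.1],[0,0,-0.1]],"delta_rot":[[0,0,0],[0,0,0],[0,0,0],[0,0,0]]}' >/dev/null; python3 f.py
```

```text
guide frame: x -1.10 y 0.10 tipz 65.6 mm  F [ 0.58 -0.21 -2.68] M [ 0.05 -0.24  0.01]
```

```bash
python3 -m pendant '{"translation":[[0,0,-0.04],[0,0,-0.08],[0,0,-0.08],[0,0,-0.08]],"delta_rot":[[0,0,0],[0,0,0],[0,0,0],[0,0,0]]}' >/dev/null; python3 f.py;python3 f.py
```

```text
guide frame: x -1.04 y 0.07 tipz 63.7 mm  F [0.24 0.33 0.13] M [ 0.02 -0.26  0.01]
guide frame: x -1.04 y 0.07 tipz 63.7 mm  F [0.24 0.33 0.13] M [ 0.02 -0.26  0.01]
```

```bash
python3 -m pendant '{"translation":[[0.02,0,0],[0.02,0,0],[0.02,0,0],[0.02,0,0]],"delta_rot":[[0,0,0],[0,0,0],[0,0,0],[0,0,0]]}' >/dev/null; python3 f.py
python3 -m pendant '{"translation":[[0,0,-0.04],[0,0,-0.06],[0,0,-0.06],[0,0,-0.06]],"delta_rot":[[0,0,0],[0,0,0],[0,0,0],[0,0,0]]}' >/dev/null; python3 f.py
```

```text
guide frame: x -0.90 y 0.02 tipz 63.6 mm  F [-1.81 -0.4   2.86] M [0.04 0.35 0.02]
guide frame: x -0.80 y -0.00 tipz 62.3 mm  F [-2.31  0.38  6.59] M [0.03 0.57 0.04]
```

```bash
python3 -m pendant '{"translation":[[-0.01,0,0],[-0.01,0,0],[-0.01,0,0],[-0.01,0,0]],"delta_rot":[[0,0,0],[0,0,0],[0,0,0],[0,0,0]]}' >/dev/null; python3 f.py
python3 -m pendant '{"translation":[[0,0,0],[0,0,0]],"delta_rot":[[0,0,0],[0,0,0]]}' >/dev/null; python3 f.py
```

```text
guide frame: x -0.83 y -0.02 tipz 62.3 mm  F [-1.34 -0.61  4.57] M [-0.05  0.46  0.03]
guide frame: x -0.86 y -0.01 tipz 62.3 mm  F [-1.74  0.8   5.39] M [-0.08  0.49  0.  ]
```

```bash
python3 -m pendant '{"translation":[[-0.01,0,0],[-0.01,0,0],[-0.01,0,0]],"delta_rot":[[0,0,0],[0,0,0],[0,0,0]]}' >/dev/null; python3 f.py
python3 -m pendant '{"translation":[[0,0,-0.03],[0,0,-0.03],[0,0,-0.03]],"delta_rot":[[0,0,0],[0,0,0],[0,0,0]]}' >/dev/null; python3 f.py
python3 -m pendant '{"translation":[[0,0,0],[0,0,0]],"delta_rot":[[0,0,0],[0,0,0]]}' >/dev/null; python3 f.py
```

```text
guide frame: x -0.88 y -0.00 tipz 62.3 mm  F [-0.65 -0.61  5.64] M [-0.08  0.29 -0.05]
guide frame: x -0.86 y 0.01 tipz 61.6 mm  F [-0.92 -0.31  6.02] M [-0.06  0.33 -0.01]
guide frame: x -0.83 y -0.03 tipz 61.7 mm  F [-2.09 -0.13  6.28] M [-0.05  0.32 -0.  ]
```

Run:
```python
from h import *
s,ds,c=snap('scene','s9')
cv2.imwrite('pics/s9.png',cv2.resize(s[130:280,230:430],(800,600),interpolation=cv2.INTER_CUBIC)[:,:,::-1])
o=get_obs();print(o['clock'],o['contact_force'],o['grip_width'],o['gripper_force'],o['orientation'])
```

```text
21.95 [-1.35168877 -0.90934174  5.16513274] 0.013251072127198234 79.35757398605347 [2.05885757e+00 2.37207033e+00 7.94877524e-04]
```

View pics/s9.png

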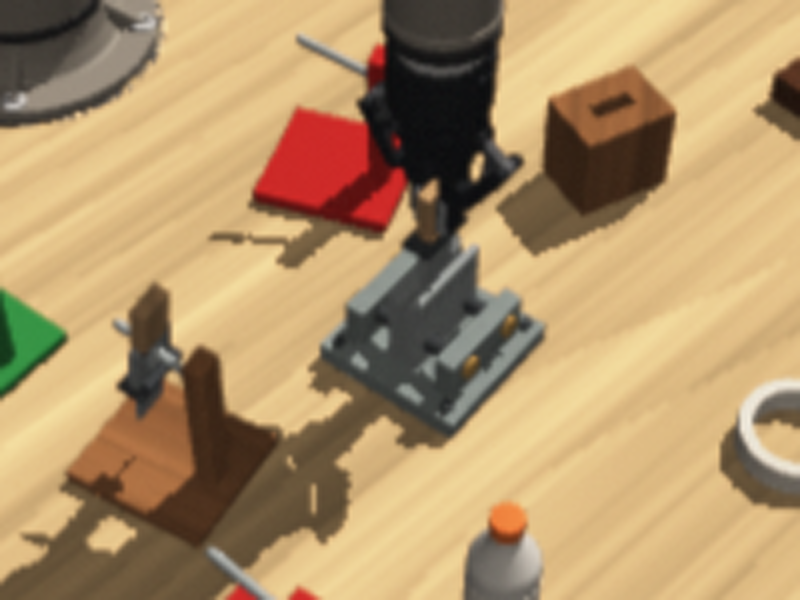

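The final picture shows the gauge in the gap at (430,240) and the spacer on the brown stand's peg at (150,350). The block is empty at (612,103).

```bash
python3 -c "
from bench import hand_in; print(hand_in())"
```

```text
the job is handed in; nothing more can be done
None
```

The job is handed in at about 22 s, with no verdict shown: the spacer hangs by its eye on the wooden stand's peg, and the gripper holds the gauge upright and snug in the gap at about 5 to 6 N push, the bystanders untouched.

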